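Set the crimper's air valves

TASK

First take the amber oil bottle, kept upright, out of the way of the blue lever and stand it in the grey tray, beside the tin that is already there. Then close the red valve fully, and only after that open the blue valve until its lever lies over the green mark on its dial. Leave the yellow valve and everything else on the bench where it is.

Things in the scene. Friction and masses are not known exactly. Their poses are not given: they have to be found in the camera images.
- blue_lever (a joint): the blue-sleeved lever of the blue air valve, turning about the valve's vertical axis: 0 = closed (lever points along the valve's -x, at right angles to the pipe), pi/2 = fully open (lever along the valve's -y, along the pipe; it opens anticlockwise seen from above). Stops at 0 and pi/2; turns stiffly (about 0.2 N m) and stays where it is left
- blue_grip (a point): grip point in the middle of the blue sleeve, 85 mm from the valve's axis, 79 mm above the table; -x points outward along the lever, z up. The sleeve is 55 mm long (from 50 to 105 mm from the axis), 16 mm wide and 14 mm high (72 to 86 mm above the table)
- blue_valve: the blue valve, fixed to the table: 90 x 90 x 10 mm grey foot, brass body, pipe along its y axis (reaching 81 mm either side, centre 35 mm up), white dial of 58 mm radius (top 62 mm up, a tick each 15 degrees), lever hub up to 94 mm. Origin on the valve's axis at table height, z up
- mark (a joint): the green mark on the blue valve's dial, 14 mm wide at its tip: the value of the blue lever's joint at which the lever lies over the mark. It is not to be moved
- mark_tip (a point): tip of the green mark, 66 mm from the blue valve's axis, 66 mm above the table; its -x points outward from the axis
- red_lever (a joint): the red-sleeved lever of the red air valve, turning about the valve's vertical axis: 0 = closed (lever points along the valve's -x, at right angles to the pipe), pi/2 = fully open (lever along the valve's -y, along the pipe; it opens anticlockwise seen from above). Stops at 0 and pi/2; turns stiffly (about 0.2 N m) and stays where it is left
- red_grip (a point): grip point in the middle of the red sleeve, 85 mm from the valve's axis, 79 mm above the table; -x points outward along the lever, z up. The sleeve is 55 mm long (from 50 to 105 mm from the axis), 16 mm wide and 14 mm high (72 to 86 mm above the table)
- red_valve: the red valve, fixed to the table: 90 x 90 x 10 mm grey foot, brass body, pipe along its y axis (reaching 81 mm either side, centre 35 mm up), white dial of 58 mm radius (top 62 mm up, a tick each 15 degrees), lever hub up to 94 mm. Origin on the valve's axis at table height, z up
- yellow_lever (a joint): the yellow-sleeved lever of the yellow air valve, turning about the valve's vertical axis: 0 = closed (lever points along the valve's -x, at right angles to the pipe), pi/2 = fully open (lever along the valve's -y, along the pipe; it opens anticlockwise seen from above). Stops at 0 and pi/2; turns stiffly (about 0.2 N m) and stays where it is left. To be left alone
- yellow_grip (a point): grip point in the middle of the yellow sleeve, 85 mm from the valve's axis, 79 mm above the table; -x points outward along the lever, z up. The sleeve is 55 mm long (from 50 to 105 mm from the axis), 16 mm wide and 14 mm high (72 to 86 mm above the table)
- yellow_valve: the yellow valve, fixed to the table: 90 x 90 x 10 mm grey foot, brass body, pipe along its y axis (reaching 81 mm either side, centre 35 mm up), white dial of 58 mm radius (top 62 mm up, a tick each 15 degrees), lever hub up to 94 mm. Origin on the valve's axis at table height, z up
- oiler: loose amber oil bottle with a paper label, standing on the table in the swing of the blue lever: body 42 mm across and 78 mm high, then a shoulder, then a black cap 28 mm across from 90 to 130 mm above its foot. About 160 g. Origin at the centre of its underside, z up along it
- tray: grey open tray, 130 (x) by 160 (y) by 30 mm high, walls and floor 4 mm thick, heavy. Origin at the centre of its underside, z up
- tin: loose tin with an orange lid, 40 mm across, 50 mm high, standing somewhere in the tray. Origin at the centre of its underside
- spool: loose reel of copper wire, 52 mm across, 52 mm high, standing behind the red valve. Origin at the centre of its underside
- spray: loose blue spray can with a red cap, 44 mm across, 115 mm high, standing in front of the yellow lever. Origin at the centre of its underside
- screwdriver: loose screwdriver with a blue handle, 170 mm long, 26 mm thick, lying on the table near the robot along its own x. Origin under its middle
- coil: loose flat brass coil, 96 mm across, 22 mm high, lying at the back. Origin at the centre of its underside
Things that resemble listed ones, but are neither listed nor needed, are in the scene too. What is shaped like the blue_valve but purple is not meant.

How it is judged:
By the outcome, as a careful person would: the job done as asked, in the order asked, and still so for the second after the job is handed in, with the robot touching nothing.
It also fails if it takes over 64 s, if anything falls off the work surface, if the arm or the gripper's body presses on something with over 40 N, if the wrist force passes 120 N, or if a joint passes its speed limit or range.

ROBOT

A 6-joint arm with a two-finger parallel gripper is mounted at the origin on the work surface. World frame = base frame: x ahead of the robot, y to its left, z up, the work surface at z = 0. Lengths are in m, angles in rad, forces in N, time in s.
With the tool pointing down it reaches from about 0.375 to 0.9 m from the base axis. Payload 3.1 kg.
Tool frame: the origin (TCP) lies at the very end of the fingers, on their centre line; the grasp point (between the pads) lies 19 mm behind it; z points along the fingers, y is the line along which they close (so a half turn about z gives the same grasp; the last joint's range is limited). The gripper opens to 87 mm and grips with 3 to 60 N. Pads are 19 mm wide; open, the fingers measure 117 mm over their backs; the gripper's body (75 mm by 190 mm) begins 51 mm behind the grasp point.
Start: joints at [1.089, 0.527, 1.433, -0, 1.181, -0.178], TCP at [0.186, 0.597, 0.223] pointing down, gripper open.
Joint ranges: [-3.08, 3.08], [-0.75, 2.2], [0.22, 2.44], [-1.43, 4.57], [0, 2.65], [-2.85, 2.85]. Speed limits (rad/s): [2.79, 2.79, 3.14, 3.14, 3.14, 3.14].

INTERFACE

Orientations are given as a 3x3 rotation matrix whose columns are the frame's x, y, z axes.
In Python, from bench import telemetry, get_image, job_done, spotter gives the robot as it stands.
- The arm moves only by the tool play_rows, never from a script. Its argument "steps" is a list of rows, each a list of 7 numbers: the turn, a rotation vector about the tool's x, y, z in degrees, then the shift along the tool's x, y, z in m, then the finger opening in m, from 0 to 0.087. In form: [[rx, ry, rz, dx, dy, dz, jaw], ...]. A call has 1 to 12 rows; each row shifts and turns the commanded pose from where the row before left it, along the tool's axes as they then stand; what a row does not reach is not made up. A row lasts 1/12 s, in which the tool goes at most 41.7 mm and 7.16 degrees, less where a joint would pass 70% of its speed; a pose out of reach is approached as far as the arm can. A call with a gripper value outside its range is refused whole. The fingers move at their own pace and stop on an object; "force" is the grip in N (left out, the last holds). Time passes only in rows, so rows that do not move let the fingers close. It gives the time, the measured TCP pose, the force, the opening and the grip force at its end, in the units of the state.
- telemetry.observe(): the state, without advancing time (a new reading comes with each control period).
- get_image(name): name is "scene" or "top"; returns a dict with "image" (480x640x3 uint8, red, green, blue), "range_z" (480x640 float32, m along the optical axis (not along the pixel's ray), 0 where there is no reading), "fx", "fy", "cx", "cy" (pixels), "D" ([k1, k2, p1, p2, k3] as OpenCV has them; the pictures are not rectified), "extrinsics" (4x4, takes a point from camera to world coordinates). Camera axes: x right, y up, looking along -z (the intrinsics and any distortion apply to the point x, -y, -z); pixel columns grow to the right and rows downward; lengths in m; the calibration is good to about 2 mm. A picture is of the moment at which its call begins.
- job_done(): hands the job in; it is judged then, once.
Trained networks look in the newest picture that a camera, given by its name, has taken for a name from the list of things; names that differ only in an ending like _2 or _b are one class to them, and where a whole thing is asked for, a point or a joint stands for the part that bears it (a point fixed in the world has none). Each returns a list of dicts, best first, with "score" (0 to 1); they miss things now and then, are a little off and sometimes report something else, mostly with a low value. They report only what shows in the picture. A call takes as long as a camera call. They do not tell look-alikes from the thing itself.
- spotter.spot_in(camera, name): "location" ([x, y, z] in m, in world coordinates, good to about 4 mm: the middle of the surface that is visible of it).
- spotter.outline_of(camera, name): "region" (480x640 bool, what is visible of it).
- spotter.tip_of(camera, name): "location" ([x, y, z] in m, in world coordinates, good to about 4 mm: a listed point, or the origin of a listed thing).
The state is a dict: "clock": time; "joints": joint angles; "qd": joint speeds; "effort": joint torques, N m; "position": TCP position; "orientation": TCP orientation; "contact_force": force on the tool from outside, world axes, zero at the start; "moment": the same for the moment, N m; "finger_gap": opening from 0.0 (shut) to 1.0 (fully open); "finger_force": force on a finger pad.
Only numpy, scipy, OpenCV 4.12 (cv2) and the standard library are available. Lean on these libraries where they do the work, as an engineer would, in place of code of your own. Each camera call takes 0.05 s, during which the arm holds its last target. There are 200 camera calls.

## Working session

There is one attempt and no reset: what is moved stays moved. The work goes in short steps, Python scripts to look and compute and a tool call to move; the robot and the scene stay as the last step left them, time stands still between calls to the robot, and variables do not carry over. Pictures are saved under pics/ and viewed, at most 10 in all, crops included, and the job is handed in when it is done.

Besides the shell and the picture viewer there is one more tool, called after ">>>" as name(argument=value, ...), one argument or row to a line, values as JSON. play_rows: Moves the arm, as the interface text tells. Its arguments: {"type":"object","properties":{"steps":{"type":"array","items":{"type":"array","items":{"type":"number"}}},"force":{"type":"number"}},"required":["steps"]}

```bash
mkdir -p pics; cat > h.py <<'E'
import numpy as np, cv2
from bench import telemetry, get_image, job_done, spotter
def world(im, uv, z=None):
    """pixels -> world; by range, or on plane z"""
    K=np.array([[im['fx'],0,im['cx']],[0,im['fy'],im['cy']],[0,0,1.]])
    uv=np.array(uv,float).reshape(-1,2)
    n=cv2.undistortPoints(uv.reshape(-1,1,2),K,np.array(im['D'],float)).reshape(-1,2)
    d=np.c_[n[:,0],-n[:,1],-np.ones(len(n))]
    E=np.array(im['extrinsics']); 
    if z is None:
        r=im['range_z'][uv[:,1].astype(int),uv[:,0].astype(int)]
        return (d*r[:,None])@E[:3,:3].T+E[:3,3]
    w=d@E[:3,:3].T; t=(z-E[2,3])/w[:,2]
    return E[:3,3]+w*t[:,None]
E
python3 - <<'E'
from h import *
for c in ("scene","top"):
    im=get_image(c); cv2.imwrite(f"pics/{c}0.png",im['image'][...,::-1])
    print(c,np.round(im['extrinsics'],2).tolist(),im['fx'])
    for n in "blue_valve blue_grip mark_tip red_valve red_grip yellow_valve yellow_grip oiler tray tin spool spray screwdriver coil".split():
        print(n,[(np.round(d['location'],3).tolist(),round(d['score'],2)) for d in spotter.tip_of(c,n)][:4])
s=telemetry.observe();print(s)
E
```

```text
scene [[0.18, -0.65, 0.74, 1.26], [0.98, 0.11, -0.15, -0.14], [0.02, 0.75, 0.66, 0.7], [0.0, 0.0, 0.0, 1.0]] 433.5099039233115
blue_valve [([0.397, 0.1, -0.003], 0.73), ([0.626, 0.121, 0.0], 0.62), ([0.529, -0.36, -0.001], 0.49)]
blue_grip [([0.391, 0.182, 0.082], 0.87), ([0.62, 0.204, 0.08], 0.79)]
mark_tip [([0.577, 0.159, 0.066], 0.49), ([0.397, 0.163, 0.065], 0.44), ([0.452, -0.32, 0.079], 0.28)]
red_valve [([0.531, -0.361, 0.0], 0.71)]
red_grip [([0.453, -0.321, 0.078], 0.9), ([0.63, 0.121, 0.001], 0.4)]
yellow_valve [([0.538, 0.35, 0.001], 0.61)]
yellow_grip [([0.463, 0.393, 0.08], 0.71)]
oiler [([0.56, 0.206, -0.002], 0.74), ([0.541, 0.35, -0.001], 0.2)]
tray [([0.585, -0.116, -0.004], 0.68), ([0.438, 0.457, 0.004], 0.49)]
tin [([0.588, -0.13, 0.001], 0.73)]
spool [([0.527, -0.45, -0.001], 0.75)]
spray [([0.44, 0.456, 0.002], 0.78), ([0.54, 0.349, -0.001], 0.57)]
screwdriver [([0.374, -0.038, 0.001], 0.55), ([0.587, -0.132, -0.001], 0.39)]
coil [([0.789, -0.011, -0.001], 0.91)]
top [[-0.0, 0.99, -0.13, 0.4], [-1.0, -0.0, -0.02, 0.01], [-0.02, 0.13, 0.99, 1.51], [0.0, 0.0, 0.0,
[... 1002 characters left out ...]
      1.18138596e+00, -1.78511723e-01]), 'qd': array([ 0.00127351, -0.000184  , -0.00056759,  0.00024245,  0.00028243,
       -0.00114961]), 'effort': array([ 4.45318142e-05, -4.40006983e+01, -1.76982397e+01,  6.34573912e-02,
        5.04961051e-02,  4.89403675e-06]), 'position': array([0.1863299 , 0.59656665, 0.22255531]), 'orientation': array([[-9.54514404e-01,  2.98164806e-01,  1.67960010e-05],
       [ 2.98164806e-01,  9.54514404e-01,  1.84086335e-05],
       [-1.05432182e-05,  2.25792823e-05, -1.00000000e+00]]), 'contact_force': array([-0.30567176,  0.33698007,  0.53056407]), 'moment': array([-0.00516063, -0.01181568,  0.02668875]), 'finger_force': 0.0, 'finger_gap': 0.9986120135422091}
```

View pics/scene0.png

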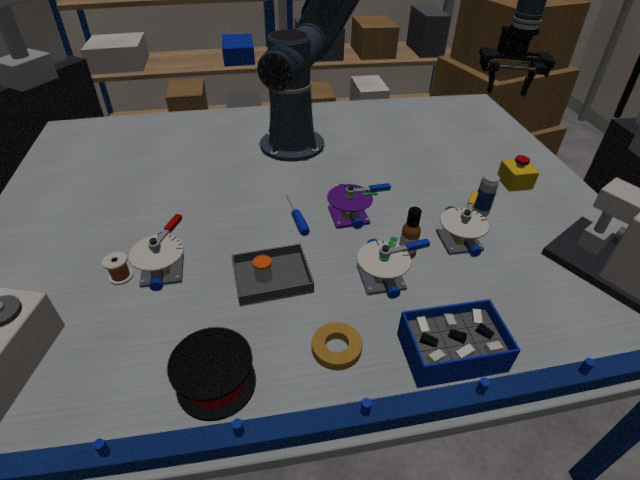

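View pics/top0.png

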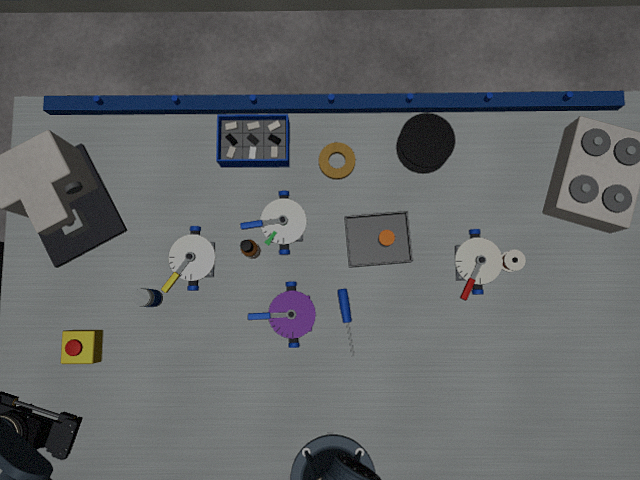

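Scene: the blue valve (white dial) is at top px (283,221), its purple look-alike at (292,315). The blue lever sleeve is at (262,225) against the purple one's at (267,317). The amber bottle is at (250,248), red sleeve (467,290), tray (378,240) with tin (387,238). Now a close crop to check the choice, plus precise angles.

```bash
cat >> h.py <<'E'
def blob(im,kind,ctr,rad,zr):
    """world points (by range) of colour kind within rad of ctr (xy) and z range"""
    hsv=cv2.cvtColor(im['image'],cv2.COLOR_RGB2HSV).astype(int)
    H,S,V=hsv[...,0],hsv[...,1],hsv[...,2]
    m={'blue':(abs(H-110)<14)&(S>120),'red':((H<8)|(H>172))&(S>130),'green':(abs(H-65)<20)&(S>90),'dark':V<60,'amber':(H>3)&(H<22)&(S>90),'orange':(H>3)&(H<16)&(S>150),'white':(S<40)&(V>120)}[kind]&(im['range_z']>0)
    v,u=np.nonzero(m); P=world(im,np.c_[u,v])
    k=(np.hypot(*(P[:,:2]-ctr).T)<rad)&(P[:,2]>zr[0])&(P[:,2]<zr[1])
    return P[k]
def ang(P,c): 
    d=P[:,:2].mean(0)-c; return np.degrees(np.arctan2(d[1],d[0]))
E
python3 - <<'E'
from h import *
V={'blue':(.626,.120),'red':(.528,-.361)}
for c in ("scene","top"):
    im=get_image(c)
    for n,ct in V.items():
        w=blob(im,'white',ct,.075,(.055,.068)); (cx,cy),r=cv2.minEnclosingCircle(w[:,:2].astype(np.float32))
        s=blob(im,n,ct,.13,(.068,.1)); p=blob(im,'blue',ct,.11,(.01,.055))
        print(c,n,'dial',np.round([cx,cy,r,*w.mean(0)],4),len(w),'sleeve',np.round(s.mean(0),4),len(s),'ang',ang(s,(cx,cy)),ang(s,ct))
        for sg in (1,-1):
            q=p[(p[:,0]-ct[0])*sg>.05]; 
            if len(q): print('  pipe',sg,q.mean(0).round(4),len(q))
    g=blob(im,'green',V['blue'],.09,(.05,.08)); print('mark',g.mean(0).round(4),len(g),ang(g,V['blue']))
    for k,ct,zr in (('dark',(.558,.205),(.11,.14)),('amber',(.558,.205),(.01,.09)),('orange',(.588,-.133),(.03,.07))):
        q=blob(im,k,ct,.04,zr); print(k,len(q),q.mean(0).round(4) if len(q) else'', (q.min(0).round(3),q.max(0).round(3)) if len(q) else '')
    for n in('tray',):
        m=spotter.outline_of(c,n)[0]['region']; v,u=np.nonzero(m&(im['range_z']>0)); P=world(im,np.c_[u,v]); P=P[(P[:,2]>.022)&(P[:,2]<.036)]
        print(n,cv2.minAreaRect(P[:,:2].astype(np.float32)))
    a={'scene':im['image'][180:310,320:520],'top':im['image'][180:340,220:330]}[c]
    cv2.imwrite(f'pics/crop_{c}.png',cv2.resize(a,None,fx=3.5,fy=3.5,interpolation=cv2.INTER_CUBIC)[...,::-1])
a=cv2.imread('pics/crop_scene.png');b=cv2.imread('pics/crop_top.png')
b=cv2.resize(b,(int(b.shape[1]*a.shape[0]/b.shape[0]),a.shape[0])); o=np.hstack([a,b]); cv2.imwrite('pics/crop.png',cv2.resize(o,None,fx=790/o.shape[1],fy=790/o.shape[1]))
E
```

```text
scene blue dial [0.6275 0.1187 0.058  0.6348 0.1139 0.0613] 1243 sleeve [0.6198 0.1948 0.0832] 179 ang 95.79526369401866 94.72902812333565
  pipe 1 [0.7059 0.1182 0.0406] 126
  pipe -1 [0.5508 0.1155 0.0466] 14
scene red dial [ 0.5269 -0.361   0.0581  0.5337 -0.3621  0.0613] 1243 sleeve [ 0.4605 -0.3252  0.0835] 146 ang 151.5954685167895 152.02980834662537
  pipe 1 [ 0.6051 -0.3588  0.0396] 146
  pipe -1 [ 0.4473 -0.3647  0.0468] 2
mark [0.5979 0.1412 0.0657] 69 143.00269145165632
dark 161 [0.5659 0.1996 0.1238] (array([0.548, 0.188, 0.11 ]), array([0.576, 0.214, 0.131]))
amber 228 [0.5732 0.1972 0.0729] (array([0.551, 0.18 , 0.011]), array([0.584, 0.219, 0.09 ]))
orange 220 [ 0.5891 -0.1384  0.0527] (array([ 0.565, -0.157,  0.046]), array([ 0.607, -0.12 ,  0.057]))Traceback (most recent call last):
  File "<stdin>", line 16, in <module>
IndexError: list index out of range
```

```bash
python3 - <<'E'
from h import *
V={'blue':(.6275,.119),'red':(.527,-.361)}
I={}
for c in ("scene","top"):
    im=I[c]=get_image(c)
    if c=='top':
      for n,ct in V.items():
        w=blob(im,'white',ct,.075,(.052,.070)); (cx,cy),r=cv2.minEnclosingCircle(w[:,:2].astype(np.float32))
        s=blob(im,n,ct,.13,(.068,.1)); p=blob(im,'blue',ct,.11,(.01,.055))
        print(c,n,'dial',np.round([cx,cy,r],4),len(w),'sleeve',np.round(s.mean(0),4),len(s),'ang',ang(s,(cx,cy)),ang(s,ct))
        for sg in (1,-1):
            q=p[(p[:,0]-ct[0])*sg>.05]; 
            if len(q): print('  pipe',sg,q.mean(0).round(4),len(q))
    for zr in ((.05,.08),(.063,.08)):
        g=blob(im,'green',V['blue'],.09,zr)
        if len(g): print(c,'mark',g.mean(0).round(4),len(g),ang(g,V['blue']))
    q=blob(im,'dark',(.558,.205),.04,(.125,.14)); print('captop',len(q),q.mean(0).round(4),cv2.minEnclosingCircle(q[:,:2].astype(np.float32)))
    q=blob(im,'orange',(.588,-.133),.04,(.047,.07)); print('tin',len(q),q.mean(0).round(4),cv2.minEnclosingCircle(q[:,:2].astype(np.float32)))
    for o in spotter.outline_of(c,'tray')[:1]:
        v,u=np.nonzero(o['region']&(im['range_z']>0)); P=world(im,np.c_[u,v]); P=P[(P[:,2]>.02)&(P[:,2]<.036)]
        print('tray',cv2.minAreaRect(P[:,:2].astype(np.float32)))
a=cv2.resize(I['scene']['image'][180:310,320:520],None,fx=2.4,fy=2.4,interpolation=2)
b=cv2.resize(I['top']['image'][180:340,220:330],(214,312),interpolation=2)
cv2.imwrite('pics/crop.png',np.hstack([a,b])[...,::-1])
E
```

```text
scene mark [0.5988 0.1405 0.0658] 72 143.16537676131398
scene mark [0.5988 0.1405 0.0658] 72 143.16537676131398
captop 90 [0.5629 0.2013 0.1289] ((0.5609584450721741, 0.202478289604187), 0.0143631212413311)
tin 219 [ 0.5893 -0.1386  0.0529] ((0.5874220728874207, -0.13931581377983093), 0.020766759291291237)
tray ((0.5881866216659546, -0.11977933347225189), (0.1337820440530777, 0.15836170315742493), 4.860743999481201)
top blue dial [0.6247 0.1209 0.058 ] 1388 sleeve [0.6132 0.1965 0.0849] 134 ang 98.64523833036053 100.47590524550468
  pipe 1 [0.6987 0.1207 0.0456] 46
  pipe -1 [0.5508 0.1183 0.0452] 50
top red dial [ 0.5233 -0.3698  0.0666] 1518 sleeve [ 0.455  -0.3253  0.0852] 147 ang 146.90508800095452 153.60913942805493
  pipe 1 [ 0.5988 -0.3569  0.045 ] 49
  pipe -1 [ 0.45   -0.3579  0.0453] 52
top mark [0.5813 0.1517 0.0655] 56 144.76891816312565
top mark [0.5814 0.151  0.0669] 42 145.2013982401124
captop 91 [0.5562 0.2035 0.1307] ((0.5560304522514343, 0.2035198211669922), 0.013351613655686378)
tin 184 [ 0.583  -0.1363  0.0539] ((0.582694947719574, -0.136660635471344), 0.0197489932179451)
```

View pics/crop.png

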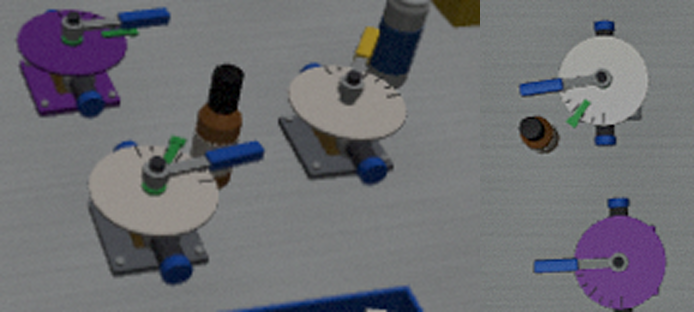

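The crop confirms the white-dial valve with the blue sleeve at crop px (540,87), its green mark at (579,113), and the amber bottle at (539,133). The purple one at (618,262) is excluded. Heading above the bottle cap (~.5585,.203).

>>> play_rows(
  steps=[
    [0, 0, 0, -0.0336, -0.0188, 0, 0.06],
    [0, 0, 0, -0.0336, -0.0188, 0, 0.06],
    [0, 0, 0, -0.0336, -0.0188, 0, 0.06],
    [0, 0, 0, -0.0336, -0.0188, 0, 0.06],
    [0, 0, 0, -0.0336, -0.0188, 0, 0.06],
    [0, 0, 0, -0.0336, -0.0188, 0, 0.06],
    [0, 0, 0, -0.0336, -0.0188, 0, 0.06],
    [0, 0, 0, -0.0336, -0.0188, 0, 0.06],
    [0, 0, 0, -0.0336, -0.0188, 0, 0.06],
    [0, 0, 0, -0.0336, -0.0188, 0, 0.06],
    [0, 0, 0, -0.0336, -0.0188, 0, 0.06],
    [0, 0, 0, -0.0336, -0.0188, 0, 0.06],
  ],
)

```text
clock: 2.8
position: [0.5051, 0.2594, 0.2228]
orientation: [[-0.954, 0.298, 0.0], [0.298, 0.954, 0.0], [-0.0, 0.0, -1.0]]
contact_force: [1.2, 0.4, 0.5]
finger_gap: 0.688
finger_force: 0.0
```

>>> play_rows(
  steps=[
    [0, 0, 0, -0.0347, -0.0197, 0, 0.06],
    [0, 0, 0, -0.0348, -0.0196, 0, 0.06],
    [0, 0, 0, 0, 0, 0.02, 0.06],
    [0, 0, 0, 0, 0, 0.025, 0.06],
    [0, 0, 0, 0, 0, 0.025, 0.06],
    [0, 0, 0, 0, 0, 0, 0.06],
    [0, 0, 0, 0, 0, 0, 0.06],
  ],
)

```text
clock: 3.38
position: [0.5576, 0.2025, 0.1516]
orientation: [[-0.954, 0.298, -0.003], [0.298, 0.954, -0.001], [0.003, -0.002, -1.0]]
contact_force: [0.7, 0.9, 0.4]
finger_gap: 0.688
finger_force: 0.0
```

```bash
python3 - <<'E'
from h import *
im=get_image('scene'); cv2.imwrite('pics/g1.png',cv2.resize(im['image'][130:280,330:490],None,fx=4,fy=4,interpolation=2)[...,::-1])
E
```

```text
(no output)
```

View pics/g1.png

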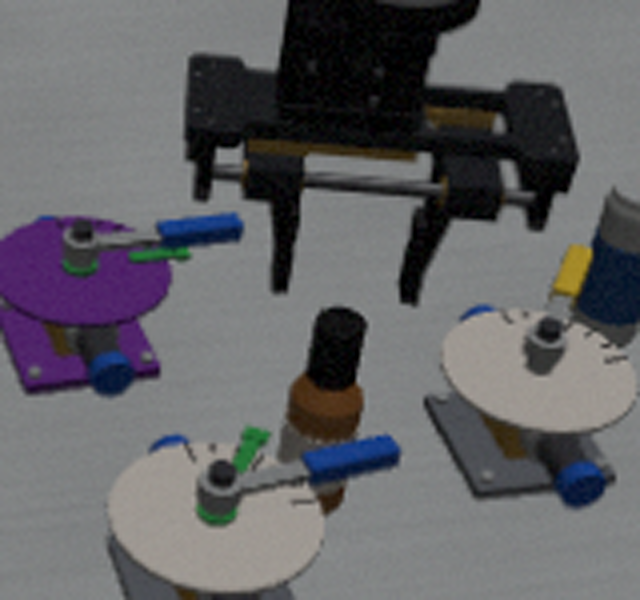

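The fingers (crop px 280 and 410, row 297) straddle the cap at (340,320). Descending and gripping.

>>> play_rows(
  steps=[
    [0, 0, 0, 0, 0, 0.02, 0.06],
    [0, 0, 0, 0, 0, 0.02, 0.06],
    [0, 0, 0, 0, 0, 0.016, 0.06],
    [0, 0, 0, 0, 0, 0, 0.02],
    [0, 0, 0, 0, 0, 0, 0.02],
    [0, 0, 0, 0, 0, 0, 0.02],
    [0, 0, 0, 0, 0, 0, 0.02],
    [0, 0, 0, 0, 0, 0, 0.02],
    [0, 0, 0, 0, 0, 0, 0.02],
    [0, 0, 0, 0, 0, 0, 0.02],
  ],
  force=25,
)

```text
clock: 4.27
position: [0.5594, 0.2031, 0.0976]
orientation: [[-0.954, 0.298, 0.002], [0.298, 0.954, 0.001], [-0.002, 0.001, -1.0]]
contact_force: [0.4, 0.3, 3.5]
finger_gap: 0.318
finger_force: 25.0
```

>>> play_rows(
  steps=[
    [0, 0, 0, 0, 0, -0.015, 0.02],
    [0, 0, 0, 0, 0, -0.025, 0.02],
    [0, 0, 0, 0, 0, -0.03, 0.02],
    [0, 0, 0, 0, 0, -0.03, 0.02],
    [0, 0, 0, 0, 0, -0.02, 0.02],
    [0, 0, 0, 0, 0, 0, 0.02],
  ],
)

```text
clock: 4.77
position: [0.5613, 0.2033, 0.2212]
orientation: [[-0.955, 0.298, 0.009], [0.298, 0.955, 0.001], [-0.009, 0.004, -1.0]]
contact_force: [0.1, -0.2, -1.9]
finger_gap: 0.312
finger_force: 25.0
```

>>> play_rows(
  steps=[
    [0, 0, 0, -0.007, -0.0165, 0, 0.02],
    [0, 0, 0, -0.0113, -0.0267, 0, 0.02],
    [0, 0, 0, -0.0113, -0.0267, 0, 0.02],
    [0, 0, 0, -0.0113, -0.0267, 0, 0.02],
    [0, 0, 0, -0.0113, -0.0267, 0, 0.02],
    [0, 0, 0, -0.0113, -0.0267, 0, 0.02],
    [0, 0, 0, -0.0113, -0.0267, 0, 0.02],
    [0, 0, 0, -0.0113, -0.0267, 0, 0.02],
    [0, 0, 0, -0.0113, -0.0267, 0, 0.02],
    [0, 0, 0, -0.0113, -0.0272, 0, 0.02],
    [0, 0, 0, 0, 0, 0, 0.02],
    [0, 0, 0, 0, 0, 0, 0.02],
  ],
)

```text
clock: 5.77
position: [0.5846, -0.0767, 0.2147]
orientation: [[-0.953, 0.301, -0.003], [0.301, 0.953, 0.001], [0.003, 0.0, -1.0]]
contact_force: [-0.0, 0.1, -1.6]
finger_gap: 0.316
finger_force: 25.0
```

```bash
python3 - <<'E'
from h import *
s=telemetry.observe();print(s['clock'],s['position'].round(4),s['contact_force'].round(2))
im=get_image('scene'); cv2.imwrite('pics/g2.png',cv2.resize(im['image'][120:320,180:420],None,fx=3,fy=3,interpolation=2)[...,::-1])
E
```

```text
5.7667 [ 0.5846 -0.0767  0.2147] [-0.03  0.1  -1.64]
```

View pics/g2.png

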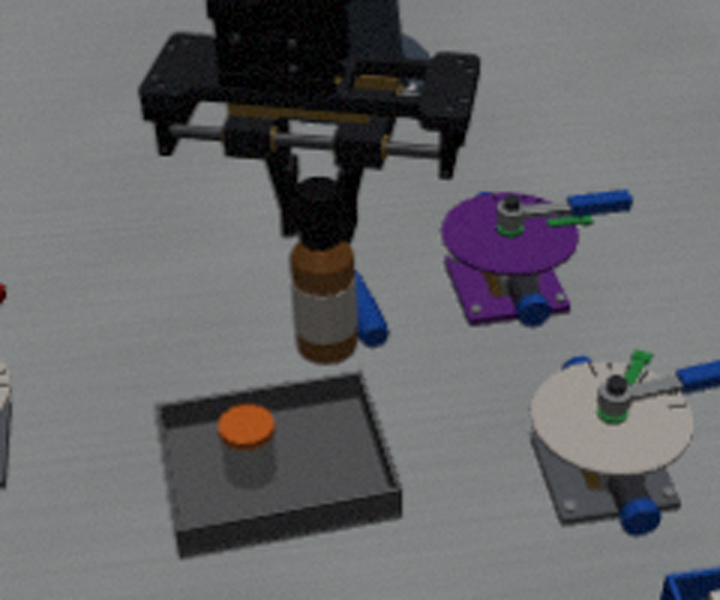

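The bottle is gripped upright (crop px 323,270); the tray and tin (247,425) are below and there is room to the right of the tin. Lowering.

>>> play_rows(
  steps=[
    [0, 0, 0, 0, 0, 0.015, 0.02],
    [0, 0, 0, 0, 0, 0.025, 0.02],
    [0, 0, 0, 0, 0, 0.025, 0.02],
    [0, 0, 0, 0, 0, 0.02, 0.02],
    [0, 0, 0, 0, 0, 0.015, 0.02],
    [0, 0, 0, 0, 0, 0.008, 0.02],
    [0, 0, 0, 0, 0, 0.004, 0.02],
    [0, 0, 0, 0, 0, 0, 0.02],
    [0, 0, 0, 0, 0, 0, 0.02],
    [0, 0, 0, 0, 0, 0, 0.02],
  ],
)

```text
clock: 6.65
position: [0.5864, -0.0752, 0.1056]
orientation: [[-0.955, 0.298, 0.002], [0.298, 0.955, -0.001], [-0.002, 0.0, -1.0]]
contact_force: [-0.4, -0.6, -0.9]
finger_gap: 0.314
finger_force: 25.0
```

>>> play_rows(
  steps=[
    [0, 0, 0, 0, 0, 0.0015, 0.02],
    [0, 0, 0, 0, 0, 0.0015, 0.02],
    [0, 0, 0, 0, 0, 0, 0.02],
    [0, 0, 0, 0, 0, 0, 0.02],
    [0, 0, 0, 0, 0, 0, 0.02],
  ],
)

```text
clock: 7.07
position: [0.5856, -0.0754, 0.1017]
orientation: [[-0.954, 0.298, 0.0], [0.298, 0.954, -0.0], [-0.0, -0.0, -1.0]]
contact_force: [0.3, 0.3, -2.4]
finger_gap: 0.318
finger_force: 25.0
```

>>> play_rows(
  steps=[
    [0, 0, 0, 0, 0, 0.001, 0.02],
    [0, 0, 0, 0, 0, 0.001, 0.02],
    [0, 0, 0, 0, 0, 0, 0.02],
    [0, 0, 0, 0, 0, 0, 0.02],
    [0, 0, 0, 0, 0, 0, 0.02],
  ],
)

```text
clock: 7.48
position: [0.5864, -0.0754, 0.1016]
orientation: [[-0.955, 0.298, 0.002], [0.298, 0.955, -0.001], [-0.002, -0.0, -1.0]]
contact_force: [-1.7, 0.4, 9.0]
finger_gap: 0.31
finger_force: 25.0
```

Contact with the tray floor. Releasing, lifting, going over the red lever.

>>> play_rows(
  steps=[
    [0, 0, 0, 0, 0, 0, 0.06],
    [0, 0, 0, 0, 0, 0, 0.06],
    [0, 0, 0, 0, 0, 0, 0.06],
    [0, 0, 0, 0, 0, 0, 0.06],
    [0, 0, 0, 0, 0, -0.015, 0.06],
    [0, 0, 0, 0, 0, -0.025, 0.06],
    [0, 0, 0, 0, 0, -0.03, 0.06],
    [0, 0, 0, 0, 0, -0.02, 0.06],
    [0, 0, 0, 0, 0, 0, 0.06],
  ],
)

```text
clock: 8.23
position: [0.5886, -0.0762, 0.194]
orientation: [[-0.955, 0.298, 0.009], [0.298, 0.955, -0.003], [-0.009, -0.0, -1.0]]
contact_force: [0.2, -0.7, 0.0]
finger_gap: 0.689
finger_force: 0.0
```

>>> play_rows(
  steps=[
    [0, 0, 0, 0.007, -0.0343, 0, 0.05],
    [0, 0, 0, 0.007, -0.0343, 0, 0.05],
    [0, 0, 0, 0.007, -0.0343, 0, 0.05],
    [0, 0, 0, 0.007, -0.0343, 0, 0.05],
    [0, 0, 0, 0.007, -0.0343, 0, 0.05],
    [0, 0, 0, 0.007, -0.0343, 0, 0.05],
    [0, 0, 0, 0.007, -0.0343, 0, 0.05],
    [0, 0, 0, 0.007, -0.034, 0, 0.05],
    [0, 0, 5.1, 0, 0, 0.02, 0.05],
    [0, 0, 5, 0, 0, 0.02, 0.05],
    [0, 0, 0, 0, 0, 0.02, 0.05],
    [0, 0, 0, 0, 0, 0, 0.05],
  ],
)

```text
clock: 9.23
position: [0.4476, -0.3181, 0.1253]
orientation: [[-0.887, 0.462, -0.006], [0.462, 0.887, 0.007], [0.009, 0.003, -1.0]]
contact_force: [-0.9, -0.0, 0.1]
finger_gap: 0.575
finger_force: 0.0
```

```bash
python3 - <<'E'
from h import *
s=telemetry.observe();print(s['clock'],s['position'].round(4),s['orientation'].round(3).tolist())
im=get_image('scene'); a=im['image']
cv2.imwrite('pics/g3.png',np.hstack([cv2.resize(x,(390,390),interpolation=2) for x in (a[150:300,100:250],a[180:330,210:360])])[...,::-1])
t=get_image('top')
for c,i in(('scene',im),('top',t)):
    for k,ct,zr in (('dark',(.586,-.075),(.125,.142)),('amber',(.586,-.075),(.01,.098)),('orange',(.585,-.138),(.047,.07))):
        q=blob(i,k,ct,.04,zr); print(c,k,len(q),len(q) and cv2.minEnclosingCircle(q[:,:2].astype(np.float32)))
    s=blob(i,'red',(.526,-.36),.13,(.068,.1)); print(len(s),s.mean(0).round(4))
E
```

```text
9.2333 [ 0.4476 -0.3181  0.1253] [[-0.887, 0.462, -0.006], [0.462, 0.887, 0.007], [0.009, 0.003, -1.0]]
scene dark 122 ((0.5879207849502563, -0.0759049504995346), 0.014328098855912685)
scene amber 317 ((0.5886214375495911, -0.07718343287706375), 0.020566023886203766)
scene orange 218 ((0.5867996215820312, -0.1398261934518814), 0.0214705727994442)
145 [ 0.4602 -0.3251  0.0833]
top dark 105 ((0.5825257897377014, -0.0738963633775711), 0.013819999992847443)
top amber 90 ((0.5821170210838318, -0.0747055634856224), 0.020339418202638626)
top orange 190 ((0.582666277885437, -0.13654248416423798), 0.01964971236884594)
0 [nan nan nan]<stdin>:9: RuntimeWarning: Mean of empty slice.
  ret = um.true_divide(
```

View pics/g3.png

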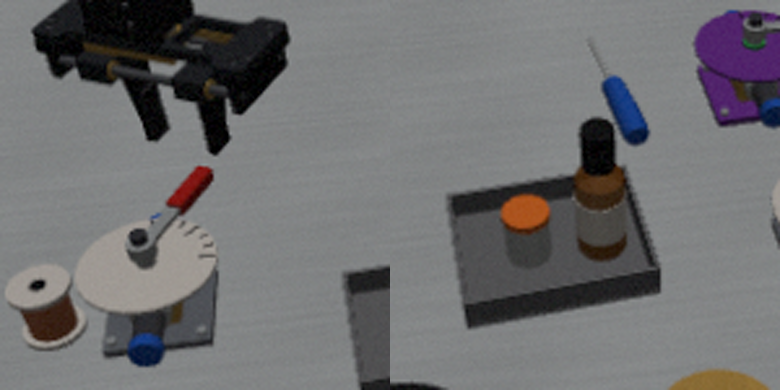

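The bottle stands upright in the tray beside the tin (right panel 600,190); the gripper is above the red sleeve (left panel 190,190). Descending and gripping it.

>>> play_rows(
  steps=[
    [0, 0, 0, 0, 0, 0.02, 0.05],
    [0, 0, 0, 0, 0, 0.025, 0.05],
    [0, 0, 0, 0, 0, 0.016, 0.05],
    [0, 0, 0, 0, 0, 0.007, 0.05],
    [0, 0, 0, 0, 0, 0, 0.05],
    [0, 0, 0, 0, 0, 0, 0.012],
    [0, 0, 0, 0, 0, 0, 0.012],
    [0, 0, 0, 0, 0, 0, 0.012],
    [0, 0, 0, 0, 0, 0, 0.012],
    [0, 0, 0, 0, 0, 0, 0.012],
    [0, 0, 0, 0, 0, 0, 0.012],
  ],
  force=12,
)

```text
clock: 10.25
position: [0.4505, -0.3205, 0.0621]
orientation: [[-0.888, 0.461, 0.0], [0.461, 0.888, -0.001], [-0.001, -0.001, -1.0]]
contact_force: [-2.0, -1.1, 0.8]
finger_gap: 0.214
finger_force: 1.1
```

>>> play_rows(
  steps=[
    [0, 0, 0, 0, 0, 0, 0.012],
    [0, 0, 0, 0, 0, 0, 0.012],
    [0, 0, 2, -0.0001, 0.003, 0, 0.012],
    [0, 0, 4, -0.0002, 0.0059, 0, 0.012],
    [0, 0, 4, -0.0002, 0.0059, 0, 0.012],
    [0, 0, 4, -0.0002, 0.0059, 0, 0.012],
    [0, 0, 4, -0.0002, 0.0059, 0, 0.012],
    [0, 0, 4, -0.0002, 0.0059, 0, 0.012],
    [0, 0, 4, -0.0002, 0.0059, 0, 0.012],
    [0, 0, 4, -0.0002, 0.0059, 0, 0.012],
    [0, 0, 0, 0, 0, 0, 0.012],
    [0, 0, 0, 0, 0, 0, 0.012],
  ],
)

```text
clock: 11.25
position: [0.4805, -0.2875, 0.0619]
orientation: [[-0.539, 0.842, 0.001], [0.842, 0.539, 0.0], [-0.0, 0.001, -1.0]]
contact_force: [1.0, 2.6, 5.4]
finger_gap: 0.183
finger_force: 12.0
```

```bash
python3 - <<'E'
from h import *
s=telemetry.observe();p=s['position'];d=p[:2]-(.526,-.3595)
print(s['clock'],p.round(4),s['contact_force'].round(1),s['finger_gap'],s['finger_force'],'r',np.hypot(*d),'ang',np.degrees(np.arctan2(d[1],d[0])),'toolx',np.degrees(np.arctan2(*s['orientation'][[1,0],0])))
E
```

```text
11.25 [ 0.4805 -0.2875  0.0619] [1.  2.6 5.4] 0.18346427905090384 12.000534567050636 r 0.08520209181163838 ang 122.31472533092013 toolx 122.63008480943112
```

>>> play_rows(
  steps=[
    [0, 0, 4, -0.0002, 0.0059, 0, 0.012],
    [0, 0, 4, -0.0002, 0.0059, 0, 0.012],
    [0, 0, 4, -0.0002, 0.0059, 0, 0.012],
    [0, 0, 4, -0.0002, 0.0059, 0, 0.012],
    [0, 0, 4, -0.0002, 0.0059, 0, 0.012],
    [0, 0, 4, -0.0002, 0.0059, 0, 0.012],
    [0, 0, 2, -0.0001, 0.003, 0, 0.012],
    [0, 0, 0, 0, 0, 0, 0.012],
    [0, 0, 0, 0, 0, 0, 0.012],
  ],
)

```text
clock: 12.0
position: [0.5165, -0.2746, 0.0619]
orientation: [[-0.115, 0.993, 0.001], [0.993, 0.115, 0.001], [0.001, 0.002, -1.0]]
contact_force: [1.8, 3.2, 4.4]
finger_gap: 0.18
finger_force: 12.0
```

>>> play_rows(
  steps=[
    [0, 0, 1, 0, 0.0015, 0, 0.012],
    [0, 0, 1, 0, 0.0015, 0, 0.012],
    [0, 0, 1, 0, 0.0015, 0, 0.012],
    [0, 0, 1, 0, 0.0015, 0, 0.012],
    [0, 0, 0, 0, 0, 0, 0.012],
    [0, 0, 0, 0, 0, 0, 0.012],
  ],
)

```text
clock: 12.5
position: [0.5219, -0.2741, 0.0619]
orientation: [[-0.046, 0.999, 0.0], [0.999, 0.046, 0.001], [0.001, 0.0, -1.0]]
contact_force: [1.1, 3.8, 5.0]
finger_gap: 0.182
finger_force: 12.0
```

>>> play_rows(
  steps=[
    [0, 0, 1, 0, 0.0015, 0, 0.012],
    [0, 0, 1, 0, 0.0015, 0, 0.012],
    [0, 0, 0.5, 0, 0.0008, 0, 0.012],
    [0, 0, 0, 0, 0, 0, 0.012],
    [0, 0, 0, 0, 0, 0, 0.012],
  ],
)

```text
clock: 12.92
position: [0.5256, -0.274, 0.0619]
orientation: [[-0.002, 1.0, 0.0], [1.0, 0.002, 0.001], [0.001, 0.0, -1.0]]
contact_force: [0.3, 3.6, 6.2]
finger_gap: 0.183
finger_force: 12.0
```

>>> play_rows(
  steps=[
    [0, 0, 0.7, 0, 0.001, 0, 0.012],
    [0, 0, 0.7, 0, 0.001, 0, 0.012],
    [0, 0, 0, 0, 0, 0, 0.012],
    [0, 0, 0, 0, 0, 0, 0.012],
  ],
)

```text
clock: 13.25
position: [0.5256, -0.2741, 0.0618]
orientation: [[0.021, 1.0, -0.004], [1.0, -0.021, 0.001], [0.001, -0.004, -1.0]]
contact_force: [-4.2, 0.3, 7.3]
finger_gap: 0.184
finger_force: 12.0
```

>>> play_rows(
  steps=[
    [0, 0, 0, 0, 0.001, 0, 0.012],
    [0, 0, 0, 0, 0.001, 0, 0.012],
    [0, 0, 0, 0, 0, 0, 0.012],
    [0, 0, 0, 0, 0, 0, 0.012],
  ],
)

```text
clock: 13.58
position: [0.5256, -0.2741, 0.0617]
orientation: [[0.02, 1.0, -0.008], [1.0, -0.02, 0.002], [0.002, -0.008, -1.0]]
contact_force: [-8.3, -0.2, 9.1]
finger_gap: 0.183
finger_force: 12.0
```

The red valve is at its stop. Releasing and rising.

>>> play_rows(
  steps=[
    [0, 0, 0, 0, 0, 0, 0.05],
    [0, 0, 0, 0, -0.002, 0, 0.05],
    [0, 0, 0, 0, -0.002, 0, 0.05],
    [0, 0, 0, 0, 0, 0, 0.05],
    [0, 0, 0, 0, 0, -0.02, 0.05],
    [0, 0, 0, 0, 0, -0.03, 0.05],
    [0, 0, 0, 0, 0, -0.035, 0.05],
    [0, 0, 0, 0, 0, -0.035, 0.05],
    [0, 0, 0, 0, 0, -0.02, 0.05],
    [0, 0, -4.1, 0, 0, 0, 0.05],
    [0, 0, -4.1, 0, 0, 0, 0.05],
    [0, 0, 0, 0, 0, 0, 0.05],
  ],
)

```text
clock: 14.58
position: [0.526, -0.2745, 0.2021]
orientation: [[-0.121, 0.993, 0.001], [0.993, 0.121, -0.001], [-0.001, 0.001, -1.0]]
contact_force: [0.5, -0.1, -0.4]
finger_gap: 0.574
finger_force: 0.0
```

>>> play_rows(
  steps=[
    [0, 0, 0, 0.0387, 0.0123, 0, 0.05],
    [0, 0, 0, 0.0387, 0.0123, 0, 0.05],
    [0, 0, 0, 0.0387, 0.0123, 0, 0.05],
    [0, 0, 0, 0.0387, 0.0123, 0, 0.05],
    [0, 0, 0, 0.0387, 0.0123, 0, 0.05],
    [0, 0, 0, 0.0387, 0.0123, 0, 0.05],
    [0, 0, 0, 0.0387, 0.0123, 0, 0.05],
    [0, 0, 0, 0.0387, 0.0123, 0, 0.05],
    [0, 0, 0, 0.0387, 0.0123, 0, 0.05],
    [0, 0, 0, 0.0387, 0.0123, 0, 0.05],
    [0, 0, 0, 0.0387, 0.0122, 0, 0.05],
    [0, 0, 0, 0.0388, 0.0121, 0, 0.05],
  ],
)

```text
clock: 15.58
position: [0.6163, 0.2065, 0.2008]
orientation: [[-0.118, 0.993, -0.001], [0.993, 0.118, -0.0], [0.0, -0.001, -1.0]]
contact_force: [0.9, -0.8, -0.7]
finger_gap: 0.573
finger_force: 0.0
```

>>> play_rows(
  steps=[
    [0, 0, 0, 0, 0, 0.02, 0.05],
    [0, 0, 0, 0, 0, 0.03, 0.05],
    [0, 0, 0, 0, 0, 0.02, 0.05],
    [0, 0, 0, 0, 0, 0, 0.05],
    [0, 0, 0, 0, 0, 0, 0.05],
    [0, 0, 0, 0, 0, 0, 0.05],
  ],
)

```text
clock: 16.08
position: [0.6174, 0.2043, 0.1323]
orientation: [[-0.118, 0.993, 0.002], [0.993, 0.118, 0.0], [0.0, 0.002, -1.0]]
contact_force: [0.9, -0.5, 0.9]
finger_gap: 0.57
finger_force: 0.0
```

```bash
python3 - <<'E'
from h import *
s=telemetry.observe();print(s['clock'],s['position'].round(4))
im=get_image('scene'); a=im['image']; t=get_image('top')
cv2.imwrite('pics/g4.png',np.hstack([cv2.resize(x,(390,390),interpolation=2) for x in (a[160:310,330:480],a[180:330,100:250])])[...,::-1])
# red lever, and fine mark angle with r>40mm
for c,i in(('scene',im),('top',t)):
    q=blob(i,'red',(.526,-.36),.13,(.068,.1)); print(c,'red',len(q),q.mean(0).round(4))
E
```

```text
16.0833 [0.6174 0.2043 0.1323]
scene red 188 [ 0.5302 -0.2829  0.0834]
top red 133 [ 0.5225 -0.2809  0.086 ]
```

View pics/g4.png

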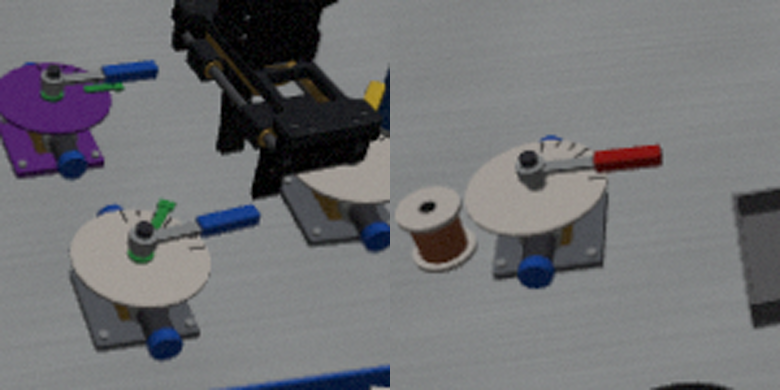

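Red lies at right angles to its pipe (right panel, sleeve at 628,158). The gripper is above the blue sleeve (left panel 228,220). Descending and gripping.

>>> play_rows(
  steps=[
    [0, 0, 0, 0, 0, 0.02, 0.05],
    [0, 0, 0, 0, 0, 0.025, 0.05],
    [0, 0, 0, 0, 0, 0.018, 0.05],
    [0, 0, 0, 0, 0, 0.007, 0.05],
    [0, 0, 0, 0, 0, 0, 0.05],
    [0, 0, 0, 0, 0, 0, 0.012],
    [0, 0, 0, 0, 0, 0, 0.012],
    [0, 0, 0, 0, 0, 0, 0.012],
    [0, 0, 0, 0, 0, 0, 0.012],
    [0, 0, 0, 0, 0, 0, 0.012],
    [0, 0, 0, 0, 0, 0, 0.012],
    [0, 0, 0, 0, 0, 0, 0.012],
  ],
)

```text
clock: 17.18
position: [0.616, 0.2043, 0.0619]
orientation: [[-0.12, 0.993, -0.001], [0.993, 0.12, -0.0], [-0.0, -0.001, -1.0]]
contact_force: [-1.1, -1.2, 2.0]
finger_gap: 0.18
finger_force: 12.0
```

```bash
python3 - <<'E'
from h import *
for c,ct in (('scene',(.6275,.1187)),('top',(.6247,.1209))):
    im=get_image(c); g=blob(im,'green',ct,.08,(.055,.08)); r=np.hypot(*(g[:,:2]-ct).T); g=g[r>.035]
    u,sv,vt=np.linalg.svd(g[:,:2]-g[:,:2].mean(0)); d=vt[0]*(-np.sign(vt[0][0]))
    print(c,len(g),g.mean(0).round(4),r.max() if len(r) else 0,'ang',ang(g,ct),'pca',np.degrees(np.arctan2(d[1],d[0])))
    print([(np.round(x['location'],4),ang(np.array([x['location']]),ct),x['score']) for x in spotter.tip_of(c,'mark_tip')][:2])
E
```

```text
scene 50 [0.5833 0.1508 0.0651] 0.07001440976991884 ang 143.95943859207674 pca 143.9782263724379
[(array([0.5783, 0.1608, 0.0699]), np.float64(139.44669175877817), 0.66), (array([0.3972, 0.1625, 0.0625]), np.float64(169.23170813647445), 0.59)]
top 53 [0.5805 0.1523 0.0656] 0.07013802676052583 ang 144.57256755487774 pca 142.66685166936242
[(array([0.5734, 0.1573, 0.0612]), np.float64(144.64233053310406), 0.57)]
```

The mark is at 144.2°, the lever at ~96.8°: 47.4° anticlockwise to go.

>>> play_rows(
  steps=[
    [0, 0, -3.4, -0.0001, -0.005, 0, 0.012],
    [0, 0, -4, -0.0002, -0.0059, 0, 0.012],
    [0, 0, -4, -0.0002, -0.0059, 0, 0.012],
    [0, 0, -4, -0.0002, -0.0059, 0, 0.012],
    [0, 0, -4, -0.0002, -0.0059, 0, 0.012],
    [0, 0, -4, -0.0002, -0.0059, 0, 0.012],
    [0, 0, -4, -0.0002, -0.0059, 0, 0.012],
    [0, 0, -4, -0.0002, -0.0059, 0, 0.012],
    [0, 0, -4, -0.0002, -0.0059, 0, 0.012],
    [0, 0, -4, -0.0002, -0.0059, 0, 0.012],
    [0, 0, -4, -0.0002, -0.0059, 0, 0.012],
    [0, 0, -4, -0.0002, -0.0059, 0, 0.012],
  ],
)

```text
clock: 18.38
position: [0.559, 0.1701, 0.0618]
orientation: [[-0.813, 0.582, 0.003], [0.582, 0.813, 0.001], [-0.002, 0.002, -1.0]]
contact_force: [-0.1, 0.2, 0.7]
finger_gap: 0.186
finger_force: 12.0
```

>>> play_rows(
  steps=[
    [0, 0, 0, 0, 0, 0, 0.012],
    [0, 0, 0, 0, 0, 0, 0.012],
    [0, 0, 0, 0, 0, 0, 0.012],
  ],
)

```text
clock: 18.63
position: [0.5587, 0.1697, 0.0618]
orientation: [[-0.811, 0.585, 0.001], [0.585, 0.811, -0.0], [-0.001, 0.001, -1.0]]
contact_force: [0.1, -1.1, 2.7]
finger_gap: 0.188
finger_force: 12.0
```

```bash
python3 - <<'E'
from h import *
s=telemetry.observe();p=s['position'];d=p[:2]-(.626,.120)
print(s['clock'],p.round(4),s['contact_force'].round(1),'r',np.hypot(*d),'ang',np.degrees(np.arctan2(d[1],d[0])),'toolx',np.degrees(np.arctan2(*s['orientation'][[1,0],0])))
E
```

```text
18.6333 [0.5587 0.1697 0.0618] [ 0.1 -1.1  2.7] r 0.08365764467379797 ang 143.5144534558556 toolx 144.19412247376178
```

Release, rise and back off, then look.

>>> play_rows(
  steps=[
    [0, 0, 0, 0, 0, 0, 0.05],
    [0, 0, 0, 0, 0, 0, 0.05],
    [0, 0, 0, 0, 0, 0, 0.05],
    [0, 0, 0, 0, 0, -0.02, 0.05],
    [0, 0, 0, 0, 0, -0.03, 0.05],
    [0, 0, 0, 0, 0, -0.035, 0.05],
    [0, 0, 0, 0, 0, -0.035, 0.05],
    [0, 0, 0, 0.02, 0, -0.02, 0.05],
    [0, 0, 0, 0.03, 0, 0, 0.05],
    [0, 0, 0, 0.03, 0, 0, 0.05],
    [0, 0, 0, 0.03, 0, 0, 0.05],
  ],
)

```text
clock: 19.55
position: [0.4676, 0.2347, 0.202]
orientation: [[-0.811, 0.585, 0.001], [0.585, 0.811, 0.001], [-0.0, 0.001, -1.0]]
contact_force: [-0.3, 0.5, -0.3]
finger_gap: 0.572
finger_force: 0.0
```

>>> play_rows(
  steps=[
    [0, 0, 0, 0.02, 0.03, 0, 0.05],
    [0, 0, 0, 0.02, 0.03, 0, 0.05],
    [0, 0, 0, 0.01, 0.03, 0, 0.05],
    [0, 0, 0, 0, 0.03, 0, 0.05],
    [0, 0, 0, 0, 0, 0, 0.05],
  ],
)

```text
clock: 19.97
position: [0.5009, 0.3658, 0.2017]
orientation: [[-0.813, 0.582, 0.005], [0.582, 0.813, 0.004], [-0.002, 0.006, -1.0]]
contact_force: [0.9, 0.8, 0.0]
finger_gap: 0.574
finger_force: 0.0
```

```bash
python3 - <<'E'
from h import *
I={}
for c,ct in (('scene',(.6275,.1187)),('top',(.6247,.1209))):
    im=I[c]=get_image(c)
    s=blob(im,'blue',ct,.115,(.068,.1)); g=blob(im,'green',ct,.08,(.055,.08)); g=g[np.hypot(*(g[:,:2]-ct).T)>.035]
    print(c,'lever',len(s),s.mean(0).round(4),ang(s,ct),'mark left',len(g),ang(g,ct) if len(g) else '')
    if len(s): d=np.linalg.svd(s[:,:2]-s[:,:2].mean(0))[2][0];d=-d*np.sign(d[0]);print('pca',np.degrees(np.arctan2(d[1],d[0])))
    for n in ('oiler','tin','spool','spray','screwdriver','yellow_grip','red_grip','blue_grip'): print(n,[np.round(x['location'],3).tolist() for x in spotter.tip_of(c,n)[:2]])
print(telemetry.observe()['position'])
a=I['scene']['image'];t=I['top']['image']
cv2.imwrite('pics/g5.png',np.hstack([cv2.resize(x,(390,390),interpolation=2) for x in (a[195:305,340:450],t[180:270,215:305])])[...,::-1])
E
```

```text
scene lever 115 [0.5673 0.1638 0.0847] 143.13950216551112 mark left 7 139.04099939266212
pca 144.46848899352753
oiler [[0.586, -0.071, 0.003], [0.528, -0.36, -0.0]]
tin [[0.588, -0.131, 0.003]]
spool [[0.526, -0.448, -0.001]]
spray [[0.437, 0.457, 0.001]]
screwdriver [[0.372, -0.04, 0.003], [0.79, -0.012, -0.002]]
yellow_grip [[0.465, 0.396, 0.081]]
red_grip [[0.526, -0.273, 0.078], [0.373, -0.043, 0.003]]
blue_grip [[0.56, 0.171, 0.079], [0.39, 0.184, 0.082]]
top lever 137 [0.5617 0.1647 0.0852] 145.22494242088734 mark left 0 
pca 144.78174713027627
oiler [[0.583, -0.076, 0.002], [0.542, 0.347, 0.002]]
tin [[0.587, -0.137, 0.005]]
spool [[0.525, -0.448, 0.004], [0.559, 0.171, 0.079]]
spray [[0.439, 0.45, 0.006]]
screwdriver [[0.378, -0.04, -0.001]]
yellow_grip []
red_grip [[0.52, -0.277, 0.083], [0.56, 0.171, 0.08]]
blue_grip [[0.393, 0.182, 0.079], [0.555, 0.172, 0.081]]
[0.49813703 0.36075472 0.20154946]
```

View pics/g5.png

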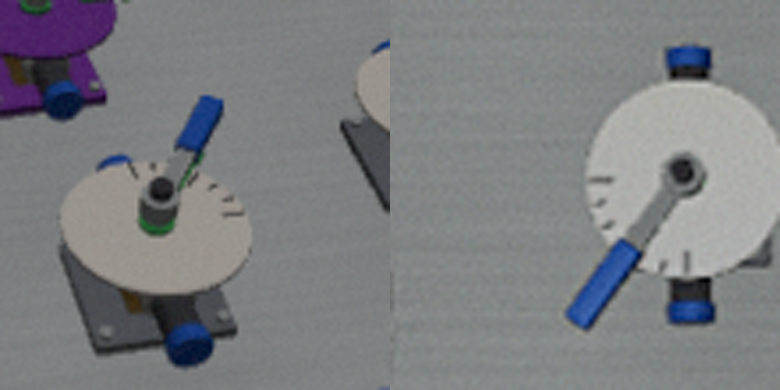

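The blue sleeve (right panel 603,285) covers the mark, only a sliver of green showing at (197,165) in the oblique view; angles agree within 1° in both cameras. Bottle, red lever and other things are in place. Handing in.

>>> play_rows(
  steps=[
    [0, 0, 0, 0, 0, 0, 0.05],
    [0, 0, 0, 0, 0, 0, 0.05],
    [0, 0, 0, 0, 0, 0, 0.05],
  ],
)

```text
clock: 21.12
position: [0.4981, 0.3608, 0.2015]
orientation: [[-0.812, 0.584, -0.0], [0.584, 0.812, 0.0], [0.0, -0.0, -1.0]]
contact_force: [0.5, 0.2, 0.5]
finger_gap: 0.577
finger_force: 0.0
```

```bash
python3 -c "from bench import job_done; print(job_done())"
```

```text
the job is handed in; nothing more can be done
None
```

The job is handed in at about 21 s: the oil bottle stands upright in the tray beside the tin, the red valve was then closed to its stop, and the blue lever was opened last and lies over the green mark to within about 1° in both cameras.

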